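# Release one blue bobbin from the gravity feeder

### The job

The next job needs one blue bobbin: on the feeder that holds the blue bobbins, press the orange lever pad all the way down so that the gate lifts and the first bobbin rolls down to the end stop, then let the pad come fully back up, so that the gate is shut and the other two stay queued behind it. Work only by pushing on the lever: do not touch or lift any bobbin, do not touch the feeder with the white bobbins, and leave the loose things on the table where they are.

Things in the scene. Friction and masses are not known exactly. Their poses are not given: they have to be found in the camera images.
- feeder_blue: Gravity chute feeder with three blue bobbins, bolted down; base plate 300 x 110 x 10 mm. Origin: centre of its underside, on the table; x down the slope (0.18 rad) to the end stop, y to the side where the lever pad sticks out, z up. Chute 58 mm wide outside, end stop at x = 128 mm. Heights: queued bobbins 115 to 133 mm, guide beside the pad 115, gate bracket (over x = 0 to 40 mm) up to 150.
- feeder_white: Gravity chute feeder with three white bobbins, bolted down; base plate 300 x 110 x 10 mm. Origin: centre of its underside, on the table; x down the slope (0.18 rad) to the end stop, y to the side where the lever pad sticks out, z up. Chute 58 mm wide outside, end stop at x = 128 mm. Heights: queued bobbins 115 to 133 mm, guide beside the pad 115, gate bracket (over x = 0 to 40 mm) up to 150.
- pad_blue (a point): Centre of the top of the orange push pad (36 mm round) on the blue feeder's lever, free beside the chute, over the base plate's edge. In the feeder's frame (mm): x -64, y 62, z 129 when up; x -71, y 62, z 89 when fully down, so it sinks 39. Its face tilts 0.27 rad down to +x when up, is level half-way, tilts the other way when down. A spring pushes it back up, about 2 N at the top and 5 N at the bottom.
- pad_white (a point): Centre of the top of the orange push pad (36 mm round) on the white feeder's lever, free beside the chute, over the base plate's edge. In the feeder's frame (mm): x -64, y 62, z 129 when up; x -71, y 62, z 89 when fully down, so it sinks 39. Its face tilts 0.27 rad down to +x when up, is level half-way, tilts the other way when down. A spring pushes it back up, about 2 N at the top and 5 N at the bottom.
- gate_blue (a joint): Rocker of the blue feeder (red, with a yellow gate blade), rad: 0 = pad up, gate down (spring keeps it there); 0.55 = pad fully down on its stop, gate lifted. From about 0.43 on the first bobbin rolls out, in about half a second; a finger of the rocker holds the others. When the pad is let up the gate shuts and the others roll up to it: one bobbin per full press.
- gate_white (a joint): Rocker of the white feeder (red, with a yellow gate blade), rad: 0 = pad up, gate down (spring keeps it there); 0.55 = pad fully down on its stop, gate lifted. From about 0.43 on the first bobbin rolls out, in about half a second; a finger of the rocker holds the others. When the pad is let up the gate shuts and the others roll up to it: one bobbin per full press.
- nest_blue (a point): Where the centre of a released bobbin comes to rest against the end stop of the blue feeder: 107 mm along the feeder's x, 73 mm above the work surface.
- blue1: Blue plastic bobbin, two flanges 50 mm across on a 16 mm core, 46 mm long, 30 to 65 g, lying across the chute; number 1 in the queue at the start (1 waits at the gate). Origin at its centre.
- blue2: Blue plastic bobbin, two flanges 50 mm across on a 16 mm core, 46 mm long, 30 to 65 g, lying across the chute; number 2 in the queue at the start (1 waits at the gate). Origin at its centre.
- blue3: Blue plastic bobbin, two flanges 50 mm across on a 16 mm core, 46 mm long, 30 to 65 g, lying across the chute; number 3 in the queue at the start (1 waits at the gate). Origin at its centre.
- white1: White plastic bobbin, two flanges 50 mm across on a 16 mm core, 46 mm long, 30 to 65 g, lying across the chute; number 1 in the queue at the start (1 waits at the gate). Origin at its centre.
- white2: White plastic bobbin, two flanges 50 mm across on a 16 mm core, 46 mm long, 30 to 65 g, lying across the chute; number 2 in the queue at the start (1 waits at the gate). Origin at its centre.
- white3: White plastic bobbin, two flanges 50 mm across on a 16 mm core, 46 mm long, 30 to 65 g, lying across the chute; number 3 in the queue at the start (1 waits at the gate). Origin at its centre.
- hexkey: Loose L-shaped steel hex key, 110 x 34 mm, 7 mm thick, lying flat. Origin on the table at the middle of its size.
- block: Loose white training block, 50 x 50 x 30 mm. Origin at the centre of its underside.
- oil: Loose small yellow oil bottle with a red cap, 36 mm across, 100 mm tall, standing. Origin at the centre of its underside.
- driver: Loose screwdriver, 170 mm long, lying along its x axis. Origin on the table near its middle.
Mind the look-alikes: they are no part of the job. What is shaped like the blue3 but pink or red is not meant.

How it is judged:
On the way, in this order (a step that is already met when the one before it is completed fails the run):
1. the pad of the blue feeder is pressed down and its gate lifted (rocker past 0.4 rad) (value of joint gate_blue above 0.4 rad), for 0.1 s.
2. the first blue bobbin lies at the end stop (x of blue1 in the frame of feeder_blue between 0.099 and 0.113 m and y of blue1 in the frame of feeder_blue between -0.012 and 0.012 m), for 0.2 s.
At the end, for the whole second after the job is handed in: Blue bobbin 1 rests at the end stop (within 8 mm of the nest point along the chute), blue 2 and 3 in queue places 1 and 2 behind the shut gate and the white ones in their places (within 8 mm), all still (under 20 mm/s), both rockers up (under 0.04 rad) (all of step 2 and x of blue2 in the frame of feeder_blue between 0.0085 and 0.0245 m and y of blue2 in the frame of feeder_blue between -0.012 and 0.012 m and x of blue3 in the frame of feeder_blue between -0.041 and -0.025 m and y of blue3 in the frame of feeder_blue between -0.012 and 0.012 m and x of white1 in the frame of feeder_white between 0.0085 and 0.0245 m and y of white1 in the frame of feeder_white between -0.012 and 0.012 m and x of white2 in the frame of feeder_white between -0.041 and -0.025 m and y of white2 in the frame of feeder_white between -0.012 and 0.012 m and x of white3 in the frame of feeder_white between -0.0905 and -0.0745 m and y of white3 in the frame of feeder_white between -0.012 and 0.012 m and linear speed of each of blue1, blue2, blue3, white1, white2, white3 below 0.02 m/s and value of joint each of gate_blue, gate_white below 0.04 rad); the robot touches nothing.
It fails at once if a bobbin is touched by the robot (contact force between any of the fingers, the arm and blue1 above 0.3 N or contact force between any of the fingers, the arm and blue2 above 0.3 N or contact force between any of the fingers, the arm and blue3 above 0.3 N or contact force between any of the fingers, the arm and white1 above 0.3 N or contact force between any of the fingers, the arm and white2 above 0.3 N or contact force between any of the fingers, the arm and white3 above 0.3 N).
It fails at once if a bobbin is lifted off its chute (z of any of blue1, blue2, blue3 in the frame of feeder_blue above 0.125 m or z of any of white1, white2, white3 in the frame of feeder_white above 0.125 m).
It fails at once if the white feeder is touched or its lever pressed (value of joint gate_white above 0.1 rad or contact force between any of the fingers, the arm and feeder_white above 1 N).
It fails at once if a loose thing on the table is moved by more than 15 mm (distance of any of hexkey, block, oil, driver from where it was at the start of the episode above 0.015 m).
It also fails if it takes over 34 s, if anything falls off the work surface, if the arm or the gripper's body presses on something with over 40 N, if the wrist force passes 120 N, or if a joint passes its speed limit or range.

### The arm

A 6-joint arm with a two-finger parallel gripper is mounted at the origin on the work surface. World frame = base frame: x ahead of the robot, y to its left, z up, the work surface at z = 0. Lengths are in m, angles in rad, forces in N, time in s.
With the tool pointing down it reaches from about 0.375 to 0.975 m from the base axis. Payload 3.8 kg.
Tool frame: the origin (TCP) lies midway between the tips of the shut fingers; the grasp point (between the pads) lies 19 mm behind it; z points along the fingers, y is the line along which they close (so a half turn about z gives the same grasp; the last joint's range is limited). The gripper opens to 88 mm and grips with 3 to 60 N. Pads are 18 mm wide; open, the fingers measure 123 mm over their backs; the gripper's body (75 mm by 187 mm) begins 45 mm behind the grasp point.
Start: joints at [-1.321, 0.264, 1.604, -0, 1.274, -0.037], TCP at [0.191, -0.647, 0.239] pointing down, gripper open.
Joint ranges: [-2.63, 2.63], [-0.94, 2.18], [0.31, 2.57], [-1.31, 4.45], [0, 2.66], [-2.55, 2.55]. Speed limits (rad/s): [2.57, 2.57, 3.14, 3.14, 3.14, 3.14].

### API

Orientations are given as a rotation vector (axis times angle).
In Python, from cell import manip, inverse_kinematics, cams, order gives the robot as it stands. Calls block until the motion is done:
- manip.move_pose(position, orientation): joint-space move of the TCP to a pose.
- manip.move_linear(position, rate=0.15, rot=None): straight line of the TCP; rot=None keeps the orientation; rate is the mean speed in m/s.
- manip.set_joints(angles): joint-space move.
- manip.set_gripper(opening, force=None): finger opening in m; force is the grip in N (None keeps the last); returns when the fingers have stopped.
- manip.dwell(seconds).
- inverse_kinematics(position, orientation): joint angles nearest the present ones, or None.
- manip.state(): the state.
- cams.capture(name): name is "scene" or "top" or "wrist"; returns a dict with "image" (400x640x3 uint8, blue, green, red), "z_map" (400x640 float32, m along the optical axis (not along the pixel's ray), 0 where there is no reading), "intrinsics" (3x3 intrinsics, pixels), "position" and "orientation" of the camera in the world; the wrist camera has in their place "T_tool_cam" (4x4, takes a point from camera to tool coordinates, whose origin is the TCP and whose axes are the flange's). Camera axes: x right, y down, z forward; pixel columns grow to the right and rows downward; lengths in m; the calibration is good to about 2 mm. A picture is of the moment at which its call begins: read the wrist's pose just before it.
A pose or a line that the arm cannot do raises manip.IKError and nothing moves.
- order.close_job(): hands the job in; it is judged then, once.
The state is a dict: "clock": time; "joint_pos": joint angles; "joint_velocities": joint speeds; "tau": joint torques, N m; "tool_pos": TCP position; "tcp_rot": TCP orientation; "contact_force": force on the tool from outside, world axes, zero at the start; "moment": the same for the moment, N m; "gripper_width": finger opening in m; "grasp_force": force on a finger pad.
Only numpy, scipy, OpenCV 4.12 (cv2) and the standard library are available. Lean on these libraries where they do the work, as an engineer would, in place of code of your own. Each camera call takes 0.05 s, during which the arm holds its last target. There are 200 camera calls.

## Working session

There is one attempt and no reset: what is moved stays moved. The work goes in short steps, each a Python script; the robot and the scene stay as the last script left them, time stands still between calls to the robot, and variables do not carry over. Pictures are saved under pics/ and viewed, at most 10 in all, crops included, and the job is handed in when it is done.

```bash
mkdir -p pics; ls; python3 - <<'E'
from cell import manip, cams
import cv2, numpy as np, pickle
d={}
for n in("top","scene"):
    c=cams.capture(n); d[n]=c; cv2.imwrite(f"pics/{n}0.png",c["image"]); print(n,c["intrinsics"],c["position"],c["orientation"])
pickle.dump(d,open("c0.pkl","wb"))
s=manip.state();print(s["clock"],s["tcp_rot"],s["gripper_width"])
E
```

```text
pics
top [[424.72814007   0.         320.51809217]
 [  0.         424.72814007 200.81189375]
 [  0.           0.           1.        ]] [ 0.46111639 -0.00400937  1.36377206] [-2.16081431  2.18106311 -0.07932361]
scene [[502.72810956   0.         320.88900423]
 [  0.         502.72810956 208.90546358]
 [  0.           0.           1.        ]] [0.93783416 0.71454881 1.05476587] [-0.68624305 -2.72422938  0.99488938]
0.1 [-3.10732914e+00 -4.48710037e-01  3.83830292e-04] 0.08832844274479516
```

View pics/top0.png

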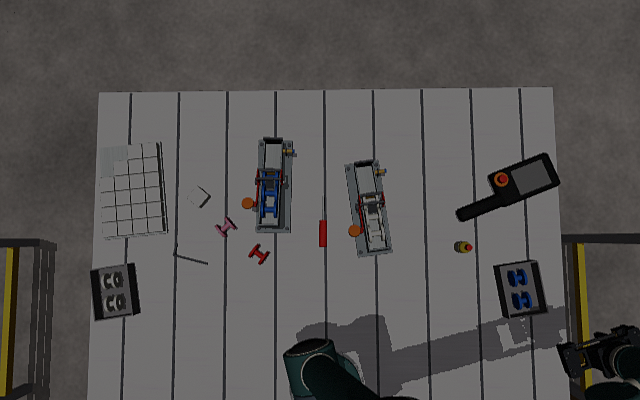

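View pics/scene0.png

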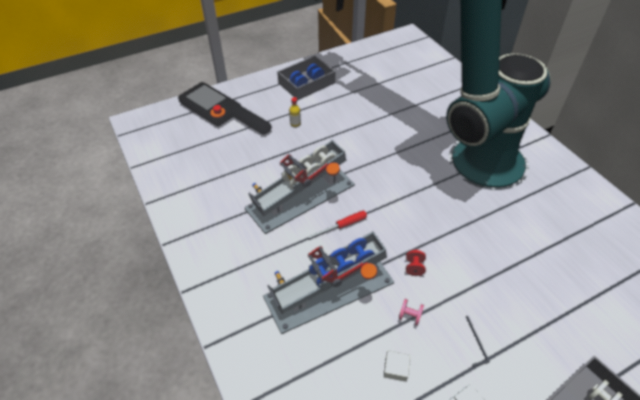

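The top view shows the blue feeder at about (272,185) with its pad at (249,203), and the white feeder at about (370,208) with its pad at (355,231). In both the end stop points up in the image (+x) and the pad is on the left (+y). Next I'll locate the pad from both views and get the feeder's yaw.

```bash
cat >h.py <<'E'
import numpy as np, cv2
from scipy.spatial.transform import Rotation as R
def ray(c,uv):
    d=np.linalg.inv(c["intrinsics"])@[uv[0],uv[1],1]; return np.array(c["position"]),R.from_rotvec(c["orientation"]).as_matrix()@d
def onz(c,uv,z):
    p,d=ray(c,uv); return p+d*(z-p[2])/d[2]
def blobs(c,lo,hi,amin=30):
    m=cv2.inRange(cv2.cvtColor(c["image"],cv2.COLOR_BGR2HSV),lo,hi)
    n,l,st,ce=cv2.connectedComponentsWithStats(m)
    return [(ce[i],st[i,4],l==i) for i in range(1,n) if st[i,4]>=amin]
E
python3 - <<'E'
from h import *
import pickle
d=pickle.load(open("c0.pkl","rb"))
for n in d:
    for ce,a,m in blobs(d[n],(5,150,120),(18,255,255)):
        print(n,ce.round(1),a,onz(d[n],ce,.129).round(4), "depthz",np.median(d[n]["z_map"][m]))
c=d["top"]
for ce,a,m in blobs(c,(105,120,60),(130,255,255)):
    v,u=np.nonzero(m); P=np.array([onz(c,q,.12)[:2] for q in zip(u,v)])
    w,V=np.linalg.eigh(np.cov(P.T)); print("blue",ce.round(1),a,P.mean(0).round(4),V[:,1],w**.5)
# feeder outline from heights
K=c["intrinsics"];v,u=np.mgrid[:400,:640];z=c["z_map"]
X=np.stack([(u-K[0,2])/K[0,0]*z,(v-K[1,2])/K[1,1]*z,z],-1)@R.from_rotvec(c["orientation"]).as_matrix().T+c["position"]
for u0,v0,u1,v1 in((242,130,300,240),(335,150,400,262)):
    S=X[v0:v1,u0:u1].reshape(-1,3); print("table z",np.percentile(S[:,2],[5,50]))
    for lo,hi in((.005,.2),(.03,.2)):
        Q=S[(S[:,2]>lo)&(S[:,2]<hi)]; print(lo,len(Q),cv2.minAreaRect(Q[:,:2].astype(np.float32)))
E
```

```text
scene [217.7 112.7] 78 [ 0.666  -0.4331  0.129 ] depthz 1.5789309
scene [332.2 168. ] 116 [ 0.4851 -0.0815  0.129 ] depthz 1.2983533
scene [368.3 270.2] 189 [0.5672 0.2292 0.129 ] depthz 1.0962805
blue [273.4 175.1] 36 [0.6466 0.1507] [-0.14789047  0.98900375] [0.00408604 0.00949489]
blue [262.5 192. ] 31 [0.5967 0.1828] [-0.9996304   0.02718558] [0.00196031 0.01271493]
blue [271.6 200.9] 152 [0.5698 0.1562] [-0.9978184   0.06601846] [0.01061275 0.02552962]
blue [261.4 208.9] 33 [0.5465 0.1862] [-0.9999643  -0.00844965] [0.00192215 0.0124356 ]
blue [525.2 277.6] 36 [ 0.3413 -0.5747] [-0.98867043 -0.15010258] [0.0024673 0.0111351]
blue [516.6 278.4] 58 [ 0.3393 -0.55  ] [-0.99994968  0.01003137] [0.0063697  0.00972453]
blue [529.6 300.2] 36 [ 0.2772 -0.584 ] [-0.99366332 -0.11239753] [0.00246177 0.01150434]
blue [521.2 301.2] 57 [ 0.2747 -0.5601] [-0.9998579   0.01685762] [0.00649484 0.00932832]
table z [-0.00219897  0.00890692]
0.005 3674 ((0.6354206800460815, 0.1754244565963745), (0.18626640737056732, 0.35503193736076355), 89.76691436767578)
0.03 2203 ((0.6336791515350342, 0.17083200812339783), (0.11579883843660355, 0.28275153040885925), 79.4922866821289)
table z [-0.00264889  0.00523258]
0.005 3675 ((0.5640357136726379, -0.13615567982196808), (0.2066722810268402, 0.3568752408027649), 89.32294464111328)
0.03 2232 ((0.5581884980201721, -0.12795355916023254), (0.11753877997398376, 0.28195464611053467), 88.5148696899414)
```

```bash
python3 - <<'E'
from h import *
import pickle
d=pickle.load(open("c0.pkl","rb")); c=d["top"]
for ce,a,m in blobs(c,(5,150,60),(18,255,255)): print(ce.round(1),a,onz(c,ce,.129).round(4))
K=c["intrinsics"];v,u=np.mgrid[:400,:640];z=c["z_map"]
X=np.stack([(u-K[0,2])/K[0,0]*z,(v-K[1,2])/K[1,1]*z,z],-1)@R.from_rotvec(c["orientation"]).as_matrix().T+c["position"]
hs=cv2.cvtColor(c["image"],cv2.COLOR_BGR2HSV)
print(c["image"][[225,150,150],[285,288,310]])
h=cv2.medianBlur(X[...,2].astype(np.float32),3)
for u0,v0,u1,v1 in((242,130,300,240),(335,150,400,262)):
    m=np.zeros((400,640),np.uint8); m[v0:v1,u0:u1]=((h>.006)&(h<.025))[v0:v1,u0:u1]
    k=cv2.morphologyEx(m,cv2.MORPH_OPEN,np.ones((3,3)))
    n,l,st,_=cv2.connectedComponentsWithStats(k); i=1+st[1:,4].argmax()
    P=X[l==i][:,:2].astype(np.float32); print(len(P),cv2.minAreaRect(P))
a=c["image"][125:245,235:405]; cv2.imwrite("pics/crop.png",cv2.resize(np.clip(a*1.8,0,255).astype(np.uint8),None,fx=4.6,fy=4.6,interpolation=cv2.INTER_CUBIC))
E
```

```text
[500.3 179.3] 98 [ 0.6256 -0.5126  0.129 ]
[247.1 202.8] 100 [0.5643 0.2267 0.129 ]
[354.3 230.3] 108 [ 0.4812 -0.0851  0.129 ]
[[ 93  91  85]
 [ 40  99 116]
 [112 112 113]]
892 ((0.5633623600006104, 0.144973486661911), (0.3019174337387085, 0.1986110508441925), 22.200239181518555)
499 ((0.569293737411499, -0.08167913556098938), (0.09382572025060654, 0.24927178025245667), 74.94849395751953)
```

View pics/crop.png

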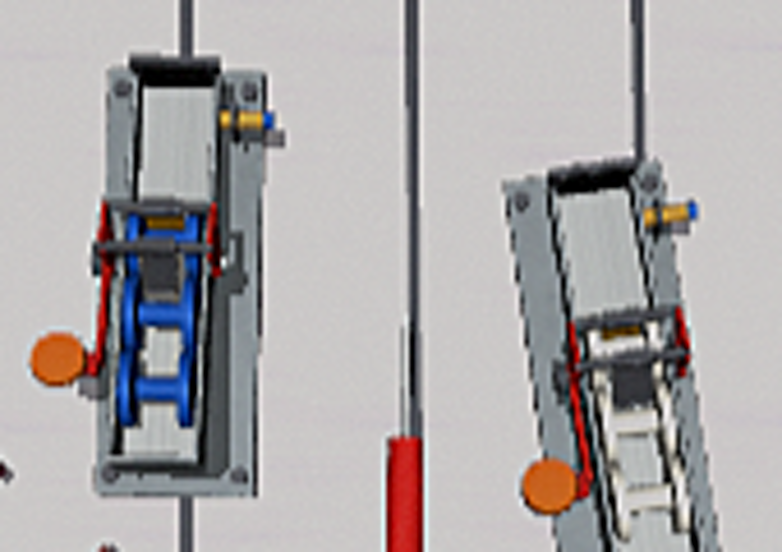

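```bash
cat >>h.py <<'E'
def feeder_rot(yaw,t,s):
    z=np.array([0,-np.sin(t),-np.cos(t)]); y=np.array([s,0,0.]); x=np.cross(y,z)
    return (R.from_euler("z",yaw)*R.from_matrix(np.stack([x,y,z],1))).as_rotvec()
E
python3 - <<'E'
from h import *
import pickle
from cell import manip, inverse_kinematics, cams
d=pickle.load(open("c0.pkl","rb")); c=d["top"]
C=[onz(c,(235+x/4.6,125+y/4.6),.01)[:2] for x,y in((107,70),(266,72),(256,496),(94,494))]
C=np.array(C); print(C.round(4))
ax=(C[0]+C[1]-C[2]-C[3])/2; yaw=np.arctan2(ax[1],ax[0]); o=C.mean(0)
print("len",np.linalg.norm(ax),"w",np.linalg.norm(C[0]-C[1]),"yaw",yaw,"o",o)
rz=R.from_euler("z",yaw).as_matrix()[:2,:2]
print("pad from plate",o+rz@[-.064,.062])
pad=np.array([.5657,.228])
sols={}
for s in(1,-1):
    r=feeder_rot(yaw,.25,s)
    for z in(.085,.22,.35): print(s,z,inverse_kinematics([*pad,z],r))
E
```

```text
[[0.7777 0.2138]
 [0.775  0.1015]
 [0.477  0.1093]
 [0.4794 0.2217]]
len 0.2982544776740617 w 0.11233641627574373 yaw -0.02633713894281077 o [0.62725989 0.1615737 ]
pad from plate [0.5649148  0.22523758]
1 0.085 [ 0.46414267  0.35597396  1.80659224 -0.24600286  1.11099872  0.61468362]
1 0.22 [ 0.46414267  0.23254521  1.69741043 -0.22625378  1.33722118  0.5569466 ]
1 0.35 [ 0.46414267  0.16994654  1.53430952 -0.22002746  1.55737177  0.5067189 ]
-1 0.085 [ 0.46414267  0.35597396  1.80659224 -0.24600286  1.11099872 -2.52690903]
-1 0.22 None
-1 0.35 None
```

```bash
python3 - <<'E'
from h import *
from cell import manip, cams
r=feeder_rot(-.026,.25,1); p=manip.state()["tool_pos"]
manip.move_linear([p[0],p[1],.38],rate=.3)
manip.set_gripper(0.0)
manip.move_pose([.5655,.227,.36],r)
manip.move_linear([.5655,.227,.23],rate=.2)
s=manip.state(); c=cams.capture("wrist"); cv2.imwrite("pics/w1.png",c["image"])
print(s["clock"],s["tool_pos"],s["gripper_width"],s["contact_force"])
T=np.eye(4);T[:3,:3]=R.from_rotvec(s["tcp_rot"]).as_matrix();T[:3,3]=s["tool_pos"];T=T@c["T_tool_cam"]
c["position"]=T[:3,3];c["orientation"]=R.from_matrix(T[:3,:3]).as_rotvec()
for ce,a,m in blobs(c,(5,150,60),(18,255,255),200):
    print(ce,a,onz(c,ce,.129), np.median(c["z_map"][m]))
for n in("scene","top"):
    cc=cams.capture(n)
    if n=="scene": cv2.imwrite("pics/s1.png",cc["image"])
E
```

```text
6.1583 [0.5662423  0.2271461  0.23117433] 0.0004948343696667052 [-0.03834938  0.69873232  0.24810316]
[315.68629032 168.63306452] 1240 [0.5647351  0.23049867 0.129     ] 0.24647202
```

View pics/w1.png

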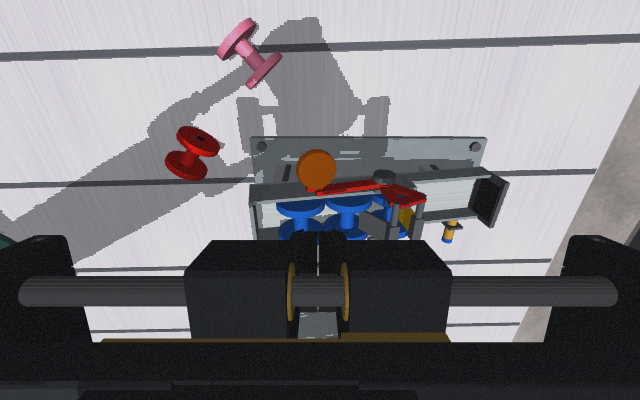

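View pics/s1.png

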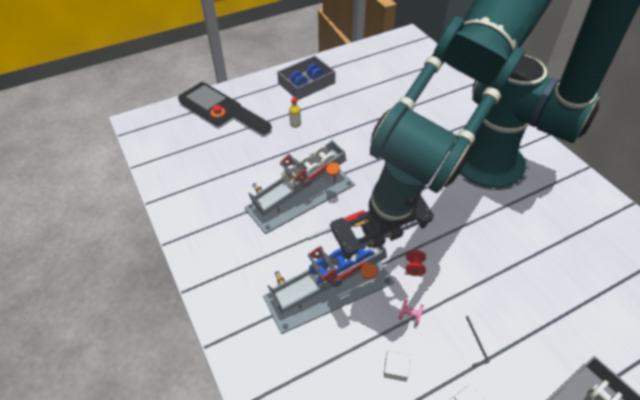

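The wrist view puts the pad at (316,169), which gives (0.565, 0.230). That agrees with the earlier estimates to about 3 mm. The gripper body leans away from the chute, so I'll press now and watch the force.

```bash
python3 - <<'E'
from h import *
from cell import manip, cams
f0=np.array(manip.state()["contact_force"])
F=lambda: np.array(manip.state()["contact_force"])-f0
x0,y0=.5655,.227
manip.move_linear([x0,y0,.14],rate=.12)
print("at .14",F().round(2))
z=.14
while z>.084:
    z-=.005 if z>.1005 else .002
    k=np.clip((.131-z)/.039,0,1)
    manip.move_linear([x0-.007*k,y0,z],rate=.06)
    f=F(); print(round(z,4),np.round(manip.state()["tool_pos"],4),f.round(2))
    if f[2]>11 or abs(f[:2]).max()>12: break
manip.dwell(.8)
cc=cams.capture("scene"); cv2.imwrite("pics/s2.png",cc["image"][200:350,230:430].repeat(4,0).repeat(4,1))
print(manip.state()["clock"],F())
E
```

```text
at .14 [-0.32  0.13 -0.49]
0.135 [0.5656 0.2271 0.1353] [-0.03 -0.46  0.36]
0.13 [0.5655 0.2272 0.13  ] [0.41 1.95 1.6 ]
0.125 [0.5644 0.2271 0.1247] [1.11 0.8  1.78]
0.12 [0.5634 0.2269 0.1196] [-0.43  0.92  1.8 ]
0.115 [0.5624 0.2269 0.1146] [0.35 0.67 1.44]
0.11 [0.5619 0.227  0.1099] [0.48 0.83 3.38]
0.105 [0.561  0.2269 0.105 ] [0.39 0.05 2.6 ]
0.1 [0.5601 0.2269 0.1   ] [ 0.51 -0.05  3.72]
0.098 [0.5599 0.227  0.0982] [ 1.15 -1.26  4.2 ]
0.096 [0.5594 0.227  0.096 ] [ 1.34 -0.74  4.09]
0.094 [0.5589 0.2271 0.094 ] [1.42 0.24 3.7 ]
0.092 [0.5591 0.2271 0.0931] [ 1.7  -0.86  7.57]
0.09 [0.5593 0.2271 0.0926] [-1.82 -0.99 14.87]
11.3083 [-2.18102147 -0.67660572 14.56000206]
```

View pics/s2.png

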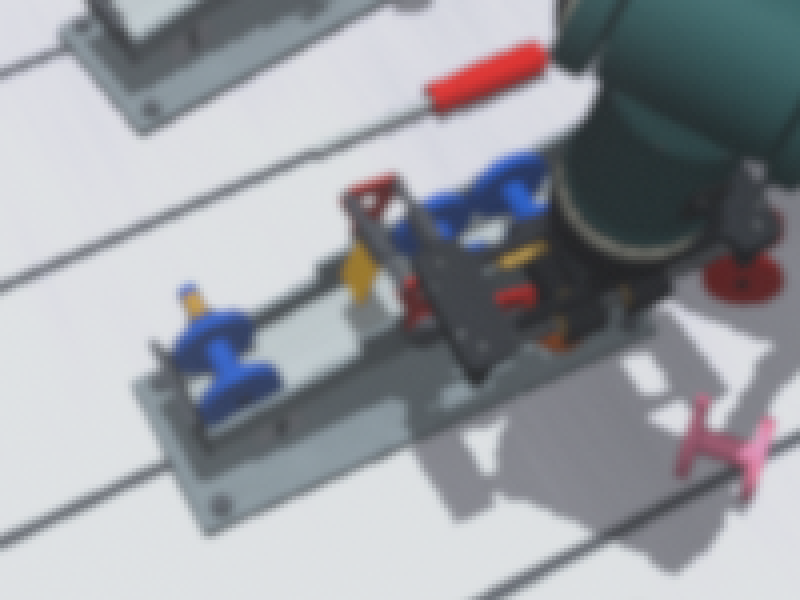

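The pad is on its stop and the gate is up. One bobbin lies at the end stop, at about (225,365) in the crop, and the other two are held back. Now I'll let the pad rise and withdraw.

```bash
python3 - <<'E'
from h import *
from cell import manip, cams
manip.move_linear([.5655,.227,.135],rate=.06)
manip.move_linear([.5655,.232,.24],rate=.15)
manip.move_linear([.48,.232,.36],rate=.25)
manip.dwell(.5)
cc=cams.capture("scene"); cv2.imwrite("pics/s3.png",cc["image"][200:350,230:430].repeat(4,0).repeat(4,1))
print(manip.state()["clock"],manip.state()["contact_force"])
for ce,a,m in blobs(cc,(5,150,120),(18,255,255)): print(ce.round(1),a,onz(cc,ce,.129).round(4))
E
```

```text
14.3583 [-0.57559307  0.18839311 -0.01232399]
[217.7 112.7] 78 [ 0.666  -0.4331  0.129 ]
[332.2 168. ] 116 [ 0.4851 -0.0815  0.129 ]
[367.8 270.7] 166 [0.5687 0.2298 0.129 ]
```

View pics/s3.png

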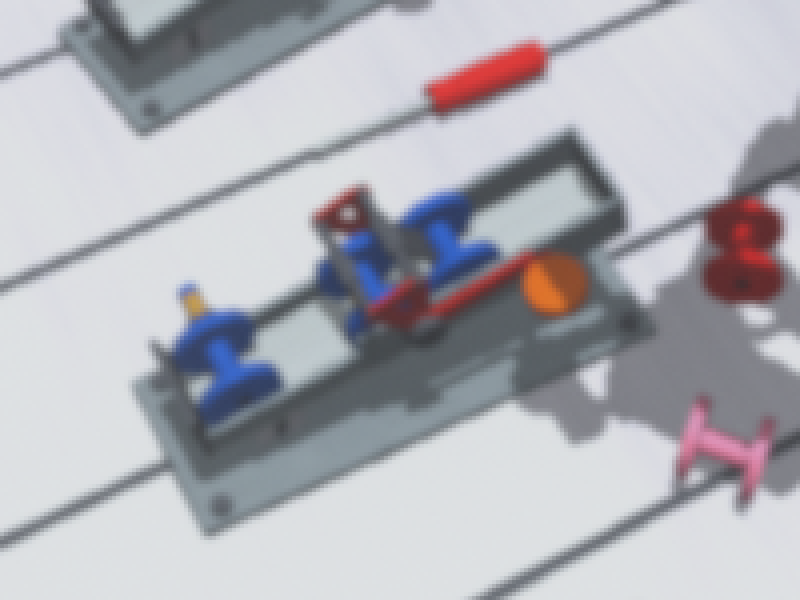

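The picture shows one bobbin at the end stop (225,365), and the other two queued behind the shut gate at (365,285) and (450,235). The pad is back up at (555,282), part of it in shadow.

```bash
python3 -c "
from cell import manip, order
manip.dwell(.5); print(order.close_job())"
```

```text
the job is handed in; nothing more can be done
None
```

I pressed the blue feeder's pad to its stop and let it back up: in the last picture one blue bobbin lies at the end stop and the other two are queued behind the shut gate; the job is handed in, but no verdict came back.

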